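Steady a fresh glass finial with sprung tweezers

ROBOT

A 7-joint arm with a two-finger parallel gripper is mounted at the origin on the work surface. World frame = base frame: x ahead of the robot, y to its left, z up, the work surface at z = 0. Lengths are in mm, angles in rad, forces in N, time in s.
With the tool pointing down it reaches from about 425 to 875 mm from the base axis. Payload 8.4 kg.
Tool frame: the origin (TCP) lies midway between the tips of the shut fingers; the grasp point (between the pads) lies 19 mm behind it (r.grasp_offset is the distance from the TCP to the grasp point, in mm); z points along the fingers, y is the line along which they close (so a half turn about z gives the same grasp; the last joint's range is limited). The gripper opens to 85 mm and grips with 20 to 120 N. Pads are 22 mm wide; open, the fingers measure 114 mm over their backs; the gripper's body (76 mm by 85 mm) begins 54 mm behind the grasp point. The pads swing forward as they close: fully open they stand 13 mm farther back than shut.
Start: joints at [-1.431, 0.333, 0.04, 1.465, -0.013, 1.343, -0.059], TCP at [153.752, 631.525, 231.308] pointing down, gripper open.
Joint ranges: [-2.58, 2.58], [-0.38, 2.09], [-1.3, 1.39], [0.25, 2.4], [-1.5, 4.64], [0.08, 2.09], [-2.65, 2.65]. Speed limits (rad/s): [2.22, 2.22, 2.79, 2.79, 3.14, 3.14, 3.14].

INTERFACE

Orientations are given as a unit quaternion [x, y, z, w].
In Python, from plant import r gives the robot as it stands. Calls block until the motion is done:
- r.goto(position, orientation): joint-space move of the TCP to a pose.
- r.movel(position, feed=150, rot=None, f_stop=None): straight line of the TCP; rot=None keeps the orientation; feed is the mean speed in mm/s. With f_stop (N) it stops when the force on the tool has changed by that much, and returns True; else False.
- r.move_joints(angles): joint-space move.
- r.ungrasp() and r.grasp(f_grip=None): open the fingers fully, or close them until they stop; f_grip is the grip in N (None keeps the last).
- r.wait(seconds).
- r.ik(position, orientation): joint angles nearest the present ones, or None.
- r.grab_frame(name): name is "scene" or "top" or "wrist"; returns the picture (384x512x3 uint8, red, green, blue); there is no depth.
- r.camera_params(name): a dict with "fx", "fy", "cx", "cy" (pixels), "world_from_camera" (4x4, takes a point from camera to world coordinates). Camera axes: x right, y up, looking along -z (the intrinsics and any distortion apply to the point x, -y, -z); pixel columns grow to the right and rows downward; lengths in mm; the calibration is good to about 2 mm. A picture is of the moment at which its call begins: read the wrist's pose just before it. camera_params takes no time and is no camera call; for the wrist camera it gives the pose at the moment of the call.
A pose or a line that the arm cannot do raises r.PlanningError and nothing moves.
- r.close_job(): hands the job in; it is judged then, once.
Readings, each from a call of its own:
- r.current_time(): time.
- r.current_joints(): joint angles.
- r.current_qd(): joint speeds.
- r.current_tau(): joint torques, N m.
- r.current_tcp_pos(): TCP position.
- r.current_eef_rot(): TCP orientation.
- r.current_wrist_force(): force on the tool from outside, world axes, zero at the start.
- r.current_moment(): the same for the moment, N m.
- r.current_grip_width(): opening from 0.0 (shut) to 1.0 (fully open).
- r.current_gripper_force(): force on a finger pad.
Only numpy, scipy, OpenCV 4.12 (cv2) and the standard library are available. Lean on these libraries where they do the work, as an engineer would, in place of code of your own. Each camera call takes 0.05 s, during which the arm holds its last target. There are 200 camera calls.

TASK

In the stained-glass studio, slide the steel tray with its glass pane into the slot of the setting stand until it is fully home against the end stop, so that the finial standing on the pane comes between the open tweezer tips. Then squeeze the stand's sprung tweezers with the gripper until each tip lies over its index needle (the marked gap) and finish while still holding that gap steady; do not let go. Do not pinch or knock the finial with the tweezers, keep the pane flat in the tray, and leave the jar, dish and brush alone.

Things in the scene. Friction and masses are not known exactly. Their poses are not given: they have to be found in the camera images.
- stand: Wooden setting stand, fixed to the bench, place and yaw differ between runs. Origin on the bench where the centre of a tray that is fully home lies; x = way in (about world -y), y left of that, z up. All mm in this frame: side walls with inner faces at y = +-52, x = -29 to 60, 24 high, with lips in to y = +-46 at z = 20 to 24. The tray slides on the bench: no floor, no step.
- mouth (a point): Centre of the mouth of the slot at bench height, 60 mm from the stand's origin along its -x. From here flared cheeks narrow the way from about +-65 to +-52 mm over 31 mm.
- stop (a point): Middle of the end stop's face, at x = 65 mm of the stand, 12 mm high. A cross bar also spans the slot above the tray at x = 46 to 54, 26 to 31 mm high; it carries the needles.
- root (a point): Top of the tweezers' root block (stand x = 152 to 188, up to 54 mm high). The tweezers lie level and point out to the stand's -x, over the slot: hinges at x = 160, y = +-8, two straight steel blades 140 mm from hinge to tip, 4 mm thick, at z = 36 to 50.
- tray: Loose dark steel tray, 130 (x) by 100 (y) mm, rim 14 high, floor and wall 3, about 0.35 kg. Origin under its centre on the bench; its x axis points away from the tab, to the end that goes in first. Fully home, its origin and axes agree with the stand's; 2 mm free on each side in the slot. It starts on the bench before the mouth, up to 0.25 rad askew.
- tab (a point): Grip point of the tray: the upright tab at its rear end, 16 (tray x) by 24 (tray y) mm, centred 54 mm behind the tray's origin, top 49 mm above the bench. This point is on its axis, 38 mm above the bench.
- pane: Loose green glass pane 102 by 90 by 4 mm lying in the tray (about 0.11 kg with finial), with a turned amber glass finial, 8 mm thick and 43 tall, fixed upright on it. Origin under the pane's centre, 9 mm ahead of the tray's origin.
- finial (a point): Near the top of the finial, on its axis, 44 mm above the bench with the pane in the tray; 28 mm ahead of the tray's origin. Fully home it stands at x = 28 mm of the stand, between the blades, 8 mm behind the tips.
- blade_l (a joint): Angle (rad) of the left (stand +y) blade about its upright hinge: 0 = open at rest (tip 28 mm from the centre line), grows as squeezed inward, stop 0.178. Tip distance from centre line = 8 + 140 sin(0.1433 - angle) mm. Spring 3 N m/rad, no preload (1.5 to 5 N at the rest); reopens when let go. The blades move independently: off centre, one tip falls short and the other goes past.
- blade_r (a joint): The same for the right (stand -y) blade; also grows as it is squeezed inward.
- tip_l (a point): Centre of the tip of the left blade, 43 mm above the bench. Tips are at about x = 20 mm of the stand.
- tip_r (a point): Centre of the tip of the right blade, 43 mm above the bench.
- rest_l (a point): Axis of the round upright finger rest (radius 7 mm, z = 34 to 52) outside the left blade, 75 mm from the hinge, 3 mm outward of the blade's middle line. Squeeze here from above, across both rests: about 58 mm over their outsides open, 40 to 47 at the marked gaps. Free below down to the spine, 6 mm high.
- rest_r (a point): The same on the right blade.
- index_l (a joint): Slide (m) of the left index needle, a brass needle 3 mm wide (narrower at its end) below the blade tip, running on 12 mm past it towards the mouth. Distance from the centre line = 12 mm + this value (0 to 6 mm); preset, differs between runs. The two needles are coupled and symmetric, stiff, and below the blades' way.
- index_r (a joint): The same for the right needle: equal value.
- mark_l (a point): The point of the left needle over which the left tip's centre must lie (x = 20 mm of the stand, 32 mm above the bench); needle runs along the stand's x.
- mark_r (a point): The same for the right needle.
- jar: Bystander: small capped paint jar, 48 mm across, 55 tall; origin under its centre.
- dish: Bystander: glass mixing dish, 90 mm across, 35 high; origin under its centre.
- brush: Bystander: paint brush lying on the bench, along its x axis; origin under its middle.
Things that resemble listed ones, but are neither listed nor needed, are in the scene too. What is shaped like the tray but blue is not meant. Several things have the shape of the pane; the one meant has the colours described above.

How it is judged (in metres and radians):
On the way, in this order (a step that is already met when the one before it is completed fails the run):
1. the loaded tray is fully home in the slot (x of tray in the frame of stand between -0.005 and 0.004 m and y of tray in the frame of stand between -0.005 and 0.005 m and angle between the x axis of tray and the x axis of stand, either way round below 0.06 rad and angle between tray's own z axis and vertical below 0.05 rad and x of pane in the frame of tray between 0.003 and 0.015 m and y of pane in the frame of tray between -0.006 and 0.006 m and angle between pane's own z axis and vertical below 0.06 rad), for 0.2 s.
2. both tweezer tips are squeezed onto their needles by the fingers (y of tip_l in the frame of mark_l between -0.0025 and 0.0025 m and y of tip_r in the frame of mark_r between -0.0025 and 0.0025 m and contact force between the fingers and stand above 1 N), for 0.3 s.
At the end, for the whole second after the job is handed in: Tray home (within 5 mm of the stop and of the centre, level), pane flat in it, finial between the tips; each tip's centre within 2.5 mm sideways of its needle, blades still (under 0.05 rad/s), the fingers still pressing the tweezers (over 1 N), all through the last second while the robot holds (all of step 1 and all of step 2 and velocity of joint blade_l between -0.05 and 0.05 rad/s and velocity of joint blade_r between -0.05 and 0.05 rad/s and y of finial in the frame of stand between -0.009 and 0.009 m); the arm keeps its last pose, push and grip.
It fails at once if the tweezers or stand press the pane or finial with more than 3 N (contact force between stand and pane above 3 N).
It fails at once if the pane tips up or slides out (angle between pane's own z axis and vertical above 0.35 rad).
It fails at once if the jar is disturbed (distance of jar from where it was at the start of the episode above 0.02 m).
It fails at once if the dish is disturbed (distance of dish from where it was at the start of the episode above 0.02 m).
It fails at once if the brush is disturbed (distance of brush from where it was at the start of the episode above 0.02 m).
It also fails if it takes over 48 s, if anything falls off the work surface, if the arm or the gripper's body presses on something with over 40 N, if the wrist force passes 120 N, or if a joint passes its speed limit or range.

## Working session

There is one attempt and no reset: what is moved stays moved. The work goes in short steps, each a Python script; the robot and the scene stay as the last script left them, time stands still between calls to the robot, and variables do not carry over. Pictures are saved under pics/ and viewed, at most 10 in all, crops included, and the job is handed in when it is done.

```bash
ls; mkdir -p pics
python3 - <<'E'
from plant import r
import cv2,numpy as np
for n in("scene","top"):
    im=r.grab_frame(n); cv2.imwrite(f"pics/{n}0.png",im[:,:,::-1])
    p=r.camera_params(n); print(n,{k:np.round(v,3).tolist() for k,v in p.items()})
print(r.camera_params("wrist"))
a=cv2.imread("pics/top0.png");print(a.shape,r.current_eef_rot(),r.current_time())
E
```

```text
pics
scene {'fx': 389.11, 'fy': 389.11, 'cx': 257.376, 'cy': 198.055, 'world_from_camera': [[0.615, -0.692, 0.378, 986.503], [0.788, 0.532, -0.31, -389.062], [0.014, 0.488, 0.873, 1071.013], [0.0, 0.0, 0.0, 1.0]]}
top {'fx': 489.7, 'fy': 489.7, 'cx': 258.025, 'cy': 203.795, 'world_from_camera': [[0.001, 0.985, -0.173, 298.529], [-1.0, 0.002, 0.003, -22.625], [0.004, 0.173, 0.985, 1282.819], [0.0, 0.0, 0.0, 1.0]]}
{'fx': 277.62410928919223, 'fy': 277.62410928919223, 'cx': 252.6720611665711, 'cy': 191.97673338846826, 'world_from_camera': array([[ 2.36525645e-01, -9.30484261e-01, -2.79740343e-01,
         8.21733889e+01],
       [ 9.71621992e-01,  2.25764706e-01,  7.05762113e-02,
         6.48652256e+02],
       [-2.51455747e-03, -2.88494954e-01,  9.57478114e-01,
         3.71540193e+02],
       [ 0.00000000e+00,  0.00000000e+00,  0.00000000e+00,
         1.00000000e+00]])}
(384, 512, 3) [ 1.19126506e-01  9.92878830e-01 -7.09213782e-04 -3.52533540e-05] 0.1
```

View pics/top0.png

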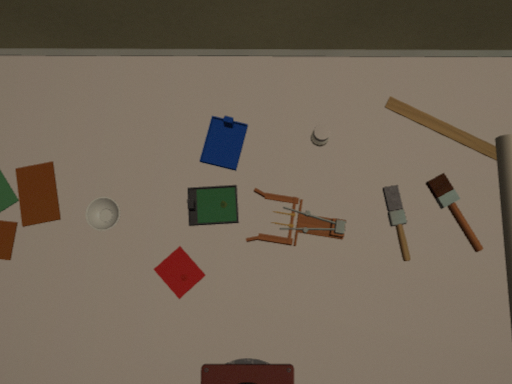

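View pics/scene0.png

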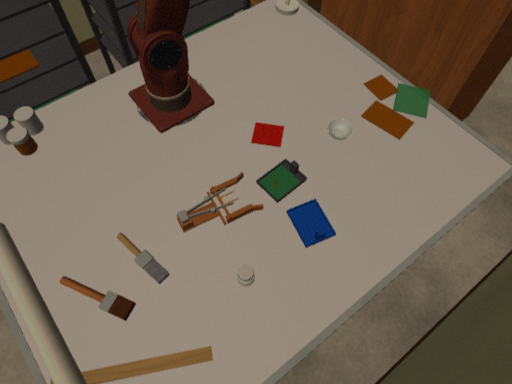

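The dark tray with the green pane is at top (213,205), with its tab at (192,203). The blue tray at (224,143) is a decoy, and so are the red, orange and green plates. The stand runs from its mouth near (255,215) to its root at (340,227). Next I'll take closer wrist views.

View pics/w1b.png

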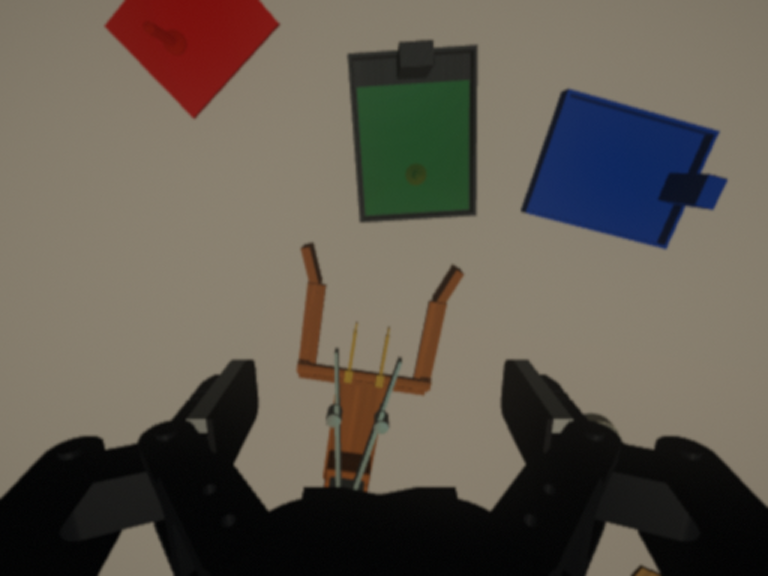

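View pics/w2b.png

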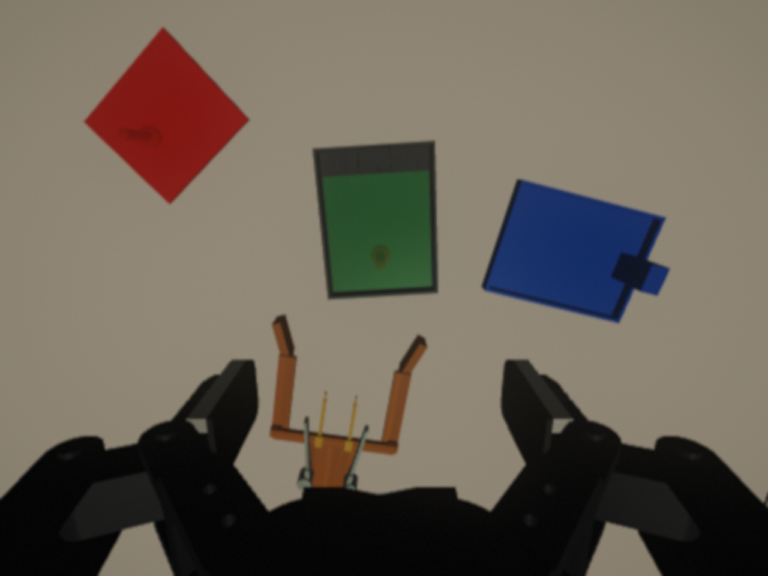

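The wrist views show the dark tray with the green pane at w1b corners (349,55), (477,46), (475,214), (361,221), with its tab at (416,55). The blue tray is at (620,170) and the red pane at (190,50). The tips are at (336,350) and (400,358), and the needles end at (356,322) and (389,327). One enlarged crop will confirm the tray and sharpen the picks.

Run:
```python
from h import *
a,p=load("w1")
s=cv2.resize(a[168:318,198:308],None,fx=3.8,fy=3.8,interpolation=cv2.INTER_CUBIC)
t=cv2.resize(a[22:172,226:322],None,fx=3.8,fy=3.8,interpolation=cv2.INTER_CUBIC)
cv2.imwrite("pics/crop1.png",np.clip(np.hstack([s,t])*1.6,0,255).astype(np.uint8))
for n in("w1","w2"):
    a,p=load(n);hsv=cv2.cvtColor(a,cv2.COLOR_BGR2HSV)
    V=hsv[...,2]
    g=cv2.inRange(hsv,(45,100,30),(80,255,255))
    dark=((V<75)&(np.arange(384)[:,None]<205)).astype(np.uint8)*255
    m=cv2.bitwise_or(g,dark)
    k=cv2.findContours(m,cv2.RETR_EXTERNAL,cv2.CHAIN_APPROX_NONE)[0]
    k=[c for c in k if cv2.contourArea(c)>3000 and cv2.countNonZero(g[cv2.boundingRect(c)[1]:sum(cv2.boundingRect(c)[1::2]),cv2.boundingRect(c)[0]:sum(cv2.boundingRect(c)[0::2])])>2000]
    for c in k: print(n,"tray",cv2.contourArea(c),cv2.boundingRect(c))
    c=max(k,key=cv2.contourArea)
    W=onz(p,c[:,0],14)[:,:2].astype(np.float32);print("tray z14",cv2.minAreaRect(W))
    c=max(cv2.findContours(g,0,1)[0],key=cv2.contourArea)
    print("pane z7",cv2.minAreaRect(onz(p,c[:,0],7)[:,:2].astype(np.float32)))
P1,P2=load("w1")[1],load("w2")[1]
A=np.array([[336,350],[400,358],[356,322],[389,327],[334,413],[382,422]])/1.5
B=np.array([[306,419],[366,428],[325,392],[356,397]])/1.5
print(tri(P1,A[:4],P2,B).round(1)); print(onz(P1,A[4:],52).round(1))
# finial
print("fin",tri(P1,np.array([[416,174]])/1.5,P2,np.array([[380,256]])/1.5).round(1))
```

```text
w1 tray 9091.5 (232, 27, 86, 121)
tray z14 ((518.3575439453125, 95.73123168945312), (98.24586486816406, 133.54922485351562), 3.6604015827178955)
pane z7 ((519.0478515625, 84.10089111328125), (88.8655014038086, 100.7037353515625), 3.4478278160095215)
w2 tray 7489.5 (209, 95, 83, 104)
tray z14 ((518.69775390625, 93.1019287109375), (98.04354095458984, 127.70315551757812), 3.50689697265625)
pane z7 ((519.1752319335938, 84.26698303222656), (88.82376098632812, 100.11955261230469), 3.576019287109375)
[[ 4.528e+02 -8.230e+01  3.980e+01  2.000e-01]
 [ 5.081e+02 -8.540e+01  4.880e+01  2.000e-01]
 [ 4.700e+02 -5.970e+01  3.060e+01  1.000e-01]
 [ 4.988e+02 -6.310e+01  3.360e+01  1.000e-01]]
[[ 450.6 -137.1   52. ]
 [ 492.9 -146.2   52. ]]
fin [[5.205e+02 6.500e+01 1.430e+01 2.000e-01]]
```

View pics/crop1.png

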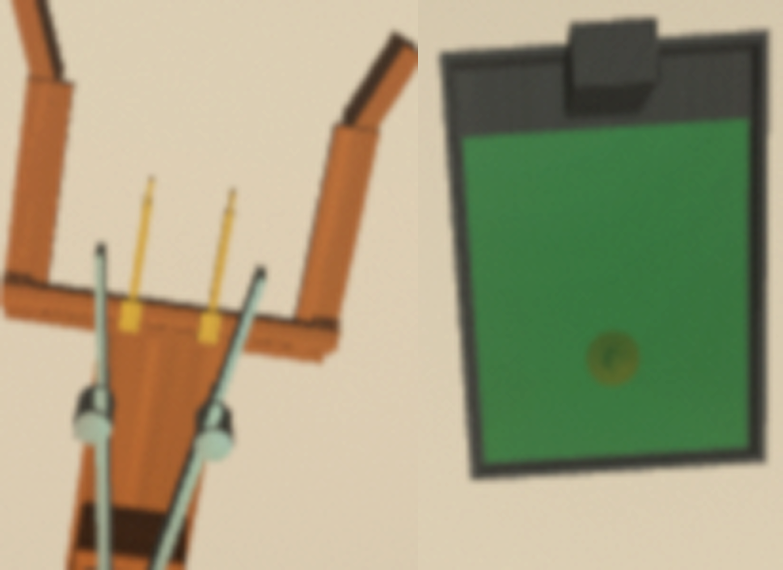

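Run:
```python
from h import *
a,P=load("w1")
c=lambda L:np.array([[198+x/3.8,168+y/3.8] for x,y in L])-.37
W={}
W['lip']=onz(P,c([(73,85),(334,123)]),24);W['tip']=onz(P,c([(101,243),(261,268)]),49)
W['ndl']=onz(P,c([(152,178),(232,189)]),32);W['rest']=onz(P,c([(92,428),(214,443)]),52)
for k,v in W.items():
    d=v[1]-v[0];print(k,v[:,:2].round(1).tolist(),'mid',v.mean(0)[:2].round(1),'dist',np.linalg.norm(d).round(1),'yaw',np.arctan2(d[1],d[0]).round(3))
S=np.array([[-29,-46],[-29,46],[21.4,-28],[21.4,28],[85.8,-21.7],[85.8,21.7]])
D=np.vstack([W[k][:,:2] for k in('lip','tip','rest')])
Sc=S-S.mean(0);Dc=D-D.mean(0)
th=np.arctan2((Sc[:,0]*Dc[:,1]-Sc[:,1]*Dc[:,0]).sum(),(Sc*Dc).sum())
Rm=np.array([[np.cos(th),-np.sin(th)],[np.sin(th),np.cos(th)]]);o=D.mean(0)-Rm@S.mean(0)
print("stand",o.round(2),th,"resid",((D-o)@Rm-S).round(1).tolist())
print("needles in stand",((W['ndl'][:,:2]-o)@Rm).round(1).tolist())
print("tab",onz(P,[[226+(612-418)/3.8,22+52/3.8]],49))
```

```text
lip [[443.3, -27.9], [533.3, -41.5]] mid [488.3 -34.7] dist 91.0 yaw -0.15
tip [[454.1, -75.4], [507.5, -84.5]] mid [480.8 -80. ] dist 54.2 yaw -0.168
ndl [[470.4, -58.9], [498.0, -62.9]] mid [484.2 -60.9] dist 27.9 yaw -0.145
rest [[449.3, -144.7], [492.0, -150.7]] mid [ 470.6 -147.7] dist 43.1 yaw -0.14
stand [483.92 -61.69] -1.7250487237720766 resid [[1.9, 0.7], [1.5, -0.3], [-3.2, 0.6], [-2.5, -1.2], [1.5, 0.2], [0.9, -0.1]]
needles in stand [[-0.7, -13.8], [-1.0, 14.1]]
tab [[514.92169407 146.15879942  49.        ]]
```

```bash
cat >> h.py <<'E'
O=np.array([483.92,-61.69]);TH=-1.725
def st(x,y=0,o=None,th=None):
    o=O if o is None else o;th=TH if th is None else th
    c,s=np.cos(th),np.sin(th);return np.array([o[0]+c*x-s*y,o[1]+s*x+c*y])
def tost(W,o=None,th=None):
    o=O if o is None else o;th=TH if th is None else th
    c,s=np.cos(th),np.sin(th);d=np.atleast_2d(W)[:,:2]-o;return np.c_[d@[c,s],d@[-s,c]]
E
python3 - <<'E'
from h import *
tab=np.array([515.1,146.6]);q=quat(np.radians(93.5))
r.goto([*tab,80],q); print(r.current_joints())
r.movel([*tab,19],feed=120); r.grasp(40)
print(r.current_time(),r.current_grip_width(),r.current_gripper_force(),r.current_wrist_force())
g=st(-135-54); r.movel([*g,19],feed=60,rot=quat(TH+np.pi))
print(r.current_time(),r.current_wrist_force(),r.current_tcp_pos())
a,p=shot("wrist","w3");cv2.imwrite("pics/w3b.png",np.clip(cv2.resize(a,(768,576),interpolation=cv2.INTER_CUBIC)*1.6,0,255).astype(np.uint8))
E
```

```text
[-1.00934759  0.29007989  0.75426396  1.94530043 -0.23565078  0.99349992
 -0.08682478]
5.2167 0.27474277370971034 40.1530784368515 [-0.54962117  0.83191242  4.94752322]
5.725 [-0.30462235 -3.329449    8.0909816 ] [513.39394402 124.39186018  19.36350449]
```

View pics/w3b.png

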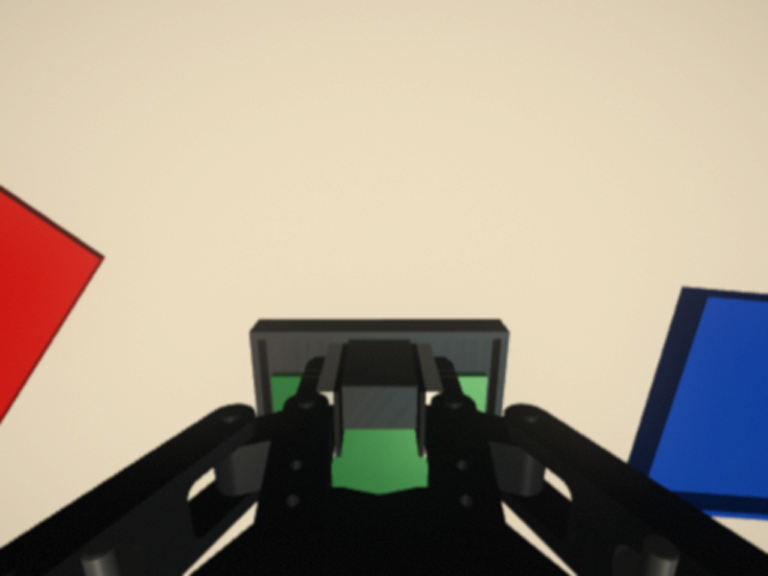

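The tray is held square by its tab (380,400), and the pane is flat. Now I'll insert it in stages, watching the side force.

Run:
```python
from h import *
u=np.array([np.cos(TH),np.sin(TH)]);v=np.array([-u[1],u[0]])
def f():
    w=r.current_wrist_force();return np.round([w[:2]@u,w[:2]@v,w[2]],1),np.round(r.current_moment(),2)
q=quat(TH+np.pi)
print(f())
for x in(-100,-75,-50,-25):
    s=r.movel([*st(x-54),19.6],feed=70,f_stop=15); t=r.current_tcp_pos()
    print(x,s,tost(t[:2]).round(2),t[2].round(2),*f(),round(r.current_time(),2))
    if s: break
```

```text
(array([ 3. , -0.1,  7. ]), array([-0.56,  0.04, -0.22]))
-100 False [[-152.95   -0.2 ]] 19.38 [3.  0.1 0.5] [-0.63  0.03 -0.07] 6.42
-75 False [[-128.28   -0.24]] 19.42 [ 1.3 -0.  -3.4] [-0.15 -0.02 -0.06] 6.93
-50 False [[-1.0339e+02 -5.0000e-02]] 19.57 [ 0.5 -0.1 -4.6] [-0.03  0.02 -0.01] 7.44
-25 False [[-78.42  -0.08]] 19.56 [ 0.9  0.1 -3.3] [ 0.03 -0.03 -0.08] 7.95
```

Run:
```python
from h import *
u=np.array([np.cos(TH),np.sin(TH)]);v=np.array([-u[1],u[0]])
def f():
    w=r.current_wrist_force();return np.round([w[:2]@u,w[:2]@v,w[2]],1),np.round(r.current_moment(),2)
for x,fd in((-10,60),(10,25)):
    s=r.movel([*st(x-54),19.4],feed=fd,f_stop=8); t=r.current_tcp_pos()
    print(x,s,tost(t[:2]).round(2),t[2].round(2),*f(),round(r.current_time(),2))
    if s: break
r.wait(.3);t=r.current_tcp_pos();print(tost(t[:2]).round(2),*f())
shot("wrist","w4");a,p=shot("top","t4")
```

```text
-10 False [[-6.33e+01 -3.00e-02]] 19.37 [ 0.6  0.1 -2.8] [-0.14 -0.1  -0.05] 8.35
10 True [[-51.69   0.16]] 19.35 [-1.1  1.5 -0.1] [ 0.19 -0.55  0.04] 8.91
[[-51.73   0.15]] [0.7 1.  6.1] [-0.09 -0.27 -0.06]
```

Run:
```python
from h import *
u=np.array([np.cos(TH),np.sin(TH)]);v=np.array([-u[1],u[0]])
def f():
    w=r.current_wrist_force();return np.round([w[:2]@u,w[:2]@v,w[2]],1)
t=r.current_tcp_pos();x0=tost(t[:2])[0,0]
s=r.movel([*st(x0+4),19.4],feed=15,f_stop=15);t=r.current_tcp_pos();print(s,tost(t[:2]).round(2),f())
r.wait(.3);print(tost(r.current_tcp_pos()[:2]).round(2),f())
r.ungrasp();print(f(),r.current_grip_width())
r.movel([*st(x0-0),110],feed=150)
q=quat(TH+np.pi)
r.goto([*st(35),160],q);print(r.current_time(),r.current_joints())
a,p=shot("wrist","w5");cv2.imwrite("pics/w5b.png",np.clip(cv2.resize(a,(768,576),interpolation=cv2.INTER_CUBIC)*1.6,0,255).astype(np.uint8))
```

```text
True [[-51.74   0.28]] [-1.8  1.2 -0.8]
[[-51.74   0.25]] [-0.6  0.7  1. ]
[-0.2  0.2 -0.2] 1.0016630289453883
11.7417 [-0.82808275  0.04792183  0.98031514  1.97865584 -0.04415547  1.13698668
  0.01417437]
```

View pics/w5b.png

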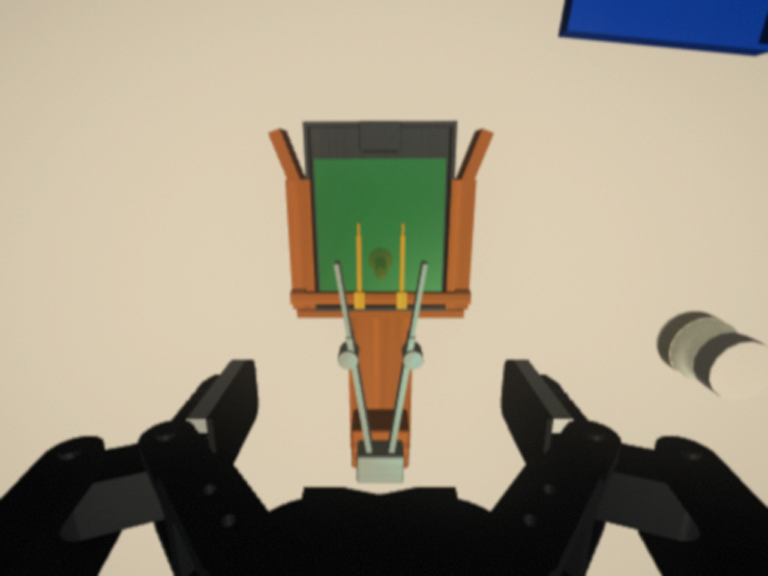

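The tray is in the slot with the finial (380,262) between the tips (338,265) and (424,265). The needle ends are at (359,224) and (403,224), and the rests at (348,358) and (413,358). Now I'll refine the frame from this view.

Run:
```python
from h import *
a,P=load("w5");o=lambda L:np.array(L)/1.5-.17
for n,L,z in(("trayrear",[(304,122),(456,122)],14),("wallstart in",[(312,180),(453,180)],24),("wallstart out",[(289,180),(476,180)],24),("cheek end",[(276,129),(486,129)],24),
 ("tips",[(337,263),(425,263)],50),("needle end",[(359,223),(403,223)],32),("bar rear",[(292,291),(469,291)],31),("rests",[(348,359),(413,359)],52),("root",[(358,459),(403,459)],54),("finial top",[(380,256)],47),("pane rear",[(313,158),(449,158)],7)):
    print(n,tost(onz(P,o(L),z)).round(1).tolist())
print(P['world_from_camera'][:3,3],tost(P['world_from_camera'][:2,3]))
# colour profile along centre column between bar and stop
hsv=cv2.cvtColor(a,cv2.COLOR_BGR2HSV);
for c in(219,285): print([tuple(int(k) for k in hsv[i,c]) for i in range(186,216,2)])
```

```text
trayrear [[-62.3, -48.6], [-62.1, 49.0]]
wallstart in [[-26.6, -43.7], [-26.4, 47.1]]
wallstart out [[-26.6, -58.5], [-26.4, 61.9]]
cheek end [[-57.4, -64.6], [-57.1, 66.1]]
tips [[22.1, -26.6], [22.2, 27.8]]
needle end [[-0.0, -13.5], [0.0, 14.9]]
bar rear [[46.0, -59.7], [46.2, 60.3]]
rests [[86.4, -21.2], [86.5, 21.6]]
root [[163.2, -15.8], [163.3, 16.0]]
finial top [[18.4, -0.0]]
pane rear [[-40.3, -45.0], [-40.1, 46.6]]
[489.31658736 -24.82244883 300.80082637] [[-37.25896601  -0.33005546]]
[(59, 122, 75), (60, 119, 75), (60, 121, 76), (59, 119, 73), (34, 120, 51), (12, 179, 94), (12, 183, 106), (12, 184, 111), (12, 175, 92), (14, 83, 40), (15, 85, 54), (12, 174, 98), (12, 168, 106), (16, 76, 128), (20, 48, 137)]
[(60, 110, 90), (59, 109, 91), (60, 108, 92), (58, 109, 91), (40, 109, 61), (13, 181, 90), (13, 183, 103), (13, 184, 108), (13, 177, 92), (19, 67, 42), (14, 92, 64), (12, 179, 104), (12, 171, 109), (15, 78, 128), (20, 48, 137)]
```

The offsets agree: wall start, cheek ends and tray rear all sit +2.5 to 2.8 mm, so the tray is home against the stop. The grip minimum of 20 N far exceeds the blade springs (5 N or less). Closing on the rests would crush past the needles onto the finial. Instead I'll leave the gripper fully open and use it as a rigid fork, turning it about the vertical so each finger's inner edge pushes its blade in by position.

```bash
sed -i 's/^O=.*/O=np.array([483.92,-61.69]);TH=-1.725/; s/^def st(x/O=O+np.array([[np.cos(TH),-np.sin(TH)],[np.sin(TH),np.cos(TH)]])@[2.6,.5]\ndef st(x/' h.py
cat >> h.py <<'E'
from scipy.optimize import fsolve
H=42.5
def corners(cx,cy,psi,h=None):
    h=H if h is None else h
    u=np.array([np.sin(psi),np.cos(psi)]);w=np.array([np.cos(psi),-np.sin(psi)]);c=np.array([cx,cy])
    return c+h*u+11*w,c-h*u-11*w
def phis(cx,cy,psi,h=None):
    L,Rr=corners(cx,cy,psi,h)
    g=lambda x,y:fsolve(lambda f:8+(160-x)*np.tan(f)+2/np.cos(f)-y,.05)[0]
    return np.array([g(*L),g(Rr[0],-Rr[1])])
def solve(cx,pl,pr,h=None):
    return fsolve(lambda k:phis(cx,k[0],k[1],h)-[pl,pr],[-2,.95])
def pose(cx,cy,psi,z): return [*st(cx,cy),z],quat(TH+np.pi-psi)
def stf():
    u=np.array([np.cos(TH),np.sin(TH)]);v=np.array([-u[1],u[0]]);w=r.current_wrist_force()
    return np.round([w[:2]@u,w[:2]@v,w[2]],2),np.round(r.current_moment(),3)
E
python3 - <<'E'
from h import *
for a in(.1433,.1,.0436):print(a,solve(70,a,a),corners(70,*solve(70,a,a)))
for psi in(.45,.7,1.0): print(psi,r.ik(*pose(70,0,psi,22)))
print(r.current_time())
E
```

```text
0.1433 [-5.39482824  0.76591284] (array([107.38904529,  17.61189452]), array([ 32.61095471, -28.40155101]))
0.1 [-3.96889547  0.86892202] (array([109.55656985,  15.07126686]), array([ 30.44343015, -23.00905779]))
0.0436 [-1.81632014  0.99467895] (array([111.63231833,  12.11207067]), array([ 28.36768167, -15.74471096]))
0.45 [-0.65038988  0.36414639  0.9666028   2.0963344  -0.39308749  0.8713314
 -0.05917789]
0.7 [-0.65566975  0.36710186  0.97359723  2.09649418 -0.39792069  0.87244476
 -0.30476892]
1.0 [-0.66173336  0.37058973  0.98167039  2.09667621 -0.403578    0.87377223
 -0.59961336]
11.7917
```

Run:
```python
from h import *
p,q=pose(70,-4,.45,110);r.goto(p,q)
p,q=pose(70,-4,.45,22);print(r.movel(p,feed=80,f_stop=8),stf())
f0=stf()
for a in(.1433,.12,.1,.085):
    cy,ps=solve(70,a,a);p,q=pose(70,cy,ps,22);r.movel(p,feed=30,rot=q);r.wait(.15)
    t=tost(r.current_tcp_pos()[:2])[0];F,M=stf();print(a,(t-[70,cy]).round(2),F,M,round(r.current_time(),2))
a,P=shot("wrist","w6")
s=np.clip(cv2.resize(a,(768,576),interpolation=cv2.INTER_CUBIC)*1.6,0,255).astype(np.uint8)
cv2.imwrite("pics/w6b.png",s)
```

```text
False (array([-0.13, -0.38, -0.85]), array([ 0.014, -0.   ,  0.022]))
0.1433 [-0.05  0.13] [-0.26  0.11 -0.45] [-0.007 -0.013  0.002] 14.03
0.12 [0.05 0.04] [0.63 0.   0.47] [-0.022 -0.011  0.102] 14.43
0.1 [-0.01  0.05] [-0.36 -0.19  0.32] [ 0.035 -0.19   0.087] 14.82
0.085 [-0.07  0.06] [-0.23  1.62  0.33] [ 0.129 -0.244  0.184] 15.22
```

View pics/w6b.png

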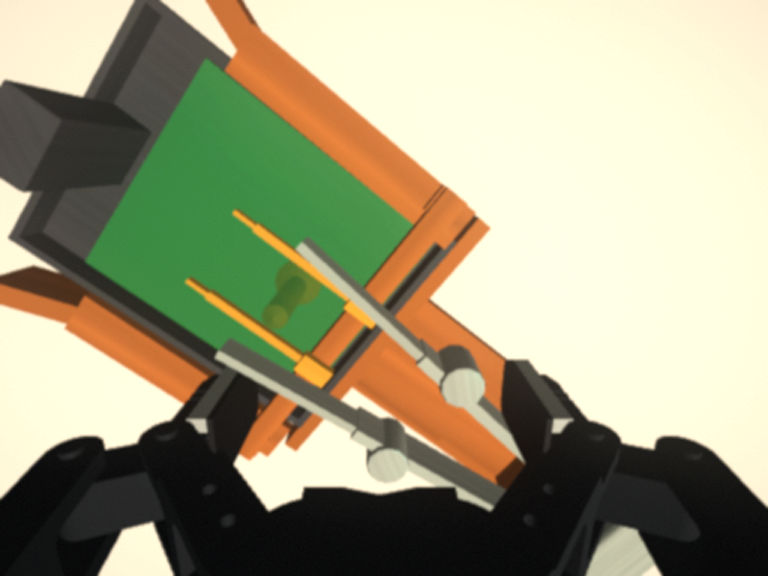

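The L tip is at (303,244), the R tip at (222,350), and the needles end at (236,212) and (188,282). The finial (285,295) stands clear between them. I'll measure tips and needles by sampling profiles on their planes.

```bash
cat >> h.py <<'E'
def prof(im,P,z,xs,ys):
    """mean colour profile across stand y, averaged over xs"""
    out=[]
    for x in xs:
        W=np.array([[*st(x,y),z] for y in ys]);uv=px(P,W).astype(np.float32)
        out.append(cv2.remap(im,uv[:,:1],uv[:,1:],cv2.INTER_LINEAR)[:,0].astype(float))
    return np.array(out)
E
python3 - <<'E'
from h import *
a,P=load("w6");ys=np.arange(-26,26.1,.5)
for z,xs in((50,(24,)),(50,(32,)),(32,(13,)),(32,(20,))):
    b=prof(a,P,z,xs,ys)[0];hs=cv2.cvtColor(b[None].astype(np.uint8),cv2.COLOR_BGR2HSV)[0]
    print(z,xs);print(' '.join(f"{y:g}:{h[0]}/{h[1]}/{h[2]}" for y,h in zip(ys[::2],hs[::2])))
E
```

```text
50 (24,)
-26:20/77/20 -25:13/88/26 -24:17/52/44 -23:19/38/53 -22:20/39/39 -21:20/51/30 -20:27/38/74 -19:28/37/123 -18:28/38/126 -17:30/37/96 -16:33/40/57 -15:30/41/56 -14:33/42/55 -13:30/37/55 -12:43/59/61 -11:60/118/82 -10:62/136/88 -9:62/138/89 -8:61/136/88 -7:59/132/89 -6:25/168/114 -5:18/198/160 -4:18/200/152 -3:19/190/90 -2:49/137/78 -1:60/133/86 0:53/140/80 1:48/148/76 2:46/152/74 3:46/152/74 4:49/147/71 5:52/141/67 6:53/141/67 7:54/140/69 8:53/140/69 9:49/148/67 10:48/147/66 11:49/147/66 12:49/147/66 13:49/146/68 14:48/148/69 15:45/149/72 16:43/152/74 17:42/156/75 18:34/159/80 19:19/194/151 20:18/198/161 21:18/157/141 22:27/45/126 23:32/38/127 24:32/40/114 25:33/46/67 26:39/50/66
50 (32,)
-26:23/54/19 -25:23/54/19 -24:18/64/20 -23:18/67/19 -22:24/64/20 -21:18/64/20 -20:20/55/28 -19:28/39/92 -18:27/38/126 -17:28/36/122 -16:30/36/78 -15:30/41/56 -14:30/37/55 -13:30/42/55 -12:33/41/56 -11:50/71/65 -10:61/127/86 -9:62/136/88 -8:61/136/88 -7:57/132/89 -6:24/170/117 -5:18/198/160 -4:18/199/149 -3:19/187/86 -2:47/136/77 -1:61/135/89 0:61/135/89 1:61/132/89 2:61/135/89 3:61/133/88 4:6
[... 1008 characters left out ...]
,)
-26:47/67/61 -25:50/73/63 -24:53/78/65 -23:53/83/68 -22:58/113/79 -21:61/136/88 -20:62/139/88 -19:61/136/88 -18:61/136/88 -17:61/136/88 -16:44/140/93 -15:20/189/142 -14:18/199/160 -13:18/198/143 -12:19/192/85 -11:43/141/74 -10:62/136/88 -9:62/140/89 -8:62/139/88 -7:62/138/89 -6:62/140/89 -5:62/140/89 -4:62/140/89 -3:62/138/89 -2:63/139/88 -1:61/138/89 0:61/138/89 1:62/138/89 2:63/139/88 3:62/138/89 4:60/132/87 5:57/134/84 6:52/144/78 7:49/148/76 8:48/148/74 9:48/148/76 10:52/141/78 11:57/135/81 12:55/133/86 13:24/169/116 14:18/196/159 15:18/197/159 16:18/181/117 17:37/66/104 18:47/62/115 19:50/70/110 20:55/86/92 21:61/109/82 22:61/122/86 23:63/136/90 24:63/142/90 25:63/138/89 26:63/138/89
```

Targets read off this view: needles at y = +14.7 and −14.2, tips now at +23.3 and −18.5. That fits a 1.25 mm frame bias, so I'll correct for it and continue.

```bash
cat >> h.py <<'E'
def meas(im,P):
    """tip y (x=20, z=50) and needle y (z=32): {L,R}"""
    ys=np.arange(-30,30.01,.1);res={}
    def seg(x,z,brass,lo,hi):
        b=prof(im,P,z,(x,),ys)[0];h=cv2.cvtColor(b[None].clip(0,255).astype(np.uint8),cv2.COLOR_BGR2HSV)[0].astype(int)
        m=((h[:,1]>165)&(h[:,2]>105)&(h[:,0]<26)) if brass else ((h[:,1]<60)&(h[:,2]>88))
        m&=(ys>lo)&(ys<hi);k=ys[m];return (k.mean(),np.ptp(k)) if len(k) else (np.nan,0)
    for n,lo,hi in(("L",8,30),("R",-30,-8)):
        res["needle"+n]=[np.round(seg(x,32,True,lo,hi),2) for x in(11,13,15)]
        res["tip"+n]=[np.round(seg(x,50,False,lo,hi),2) for x in(23,25,28,32)]
    return res
E
python3 - <<'E'
from h import *
print({k:np.array(v).tolist() for k,v in meas(*load("w6")).items()})
for a in(.065,.053):
    cy,ps=solve(70,a,a,42.25);p,q=pose(70,cy-1.25,ps,22);r.movel(p,feed=10,rot=q);r.wait(.2)
    im,P=shot("wrist",f"w7_{a}");F,M=stf();print(a,cy,ps,F,M,r.current_grip_width(),round(r.current_time(),2))
    for k,v in meas(im,P).items(): print(k,np.array(v).tolist())
E
```

```text
{'needleL': [[14.55, 3.1], [14.55, 3.1], [14.55, 3.1]], 'tipL': [[23.15, 2.7], [23.0, 2.6], [22.7, 2.4], [22.25, 2.5]], 'needleR': [[-13.85, 3.1], [-13.95, 3.1], [-13.95, 3.1]], 'tipR': [[-18.4, 2.8], [-18.35, 2.9], [-18.0, 2.8], [-17.6, 2.8]]}
0.065 -2.6475955109810343 0.9442548128947434 [-2.21  3.36 -0.38] [ 0.26  -0.719  0.335] 1.0058545835997743 15.78
needleL [[14.55, 3.1], [14.6, 3.0], [14.6, 3.0]]
tipL [[18.35, 2.9], [18.2, 2.8], [18.0, 2.8], [17.7, 2.8]]
needleR [[-13.85, 3.1], [-13.85, 3.1], [-13.9, 3.0]]
tipR [[-16.95, 2.9], [-16.85, 2.9], [-16.6, 2.8], [-16.25, 2.9]]
0.053 -2.179363554691294 0.9708004432780803 [-3.42  3.66  1.17] [ 0.439 -0.955  0.354] 0.9991369734344878 16.27
needleL [[14.6, 3.0], [14.55, 3.1], [14.6, 3.0]]
tipL [[16.75, 2.9], [16.6, 2.8], [16.45, 2.7], [16.2, 2.8]]
needleR [[-13.85, 3.1], [-13.9, 3.0], [-13.9, 3.0]]
tipR [[-15.45, 2.9], [-15.3, 3.0], [-15.05, 2.9], [-14.75, 2.9]]
```

Run:
```python
from h import *
cy,ps=solve(70,.037,.041,42.25);p,q=pose(70,cy-1.25,ps,22);r.movel(p,feed=8,rot=q);r.wait(.4)
im,P=shot("wrist","w8");F,M=stf();print(cy,ps,F,M,r.current_grip_width(),round(r.current_time(),2),tost(P['world_from_camera'][:2,3]))
for k,v in meas(im,P).items(): print(k,np.array(v).tolist())
cv2.imwrite("pics/w8b.png",np.clip(cv2.resize(im,(768,576),interpolation=cv2.INTER_CUBIC)*1.6,0,255).astype(np.uint8))
```

```text
-1.7992642751208938 0.9994015569652858 [-3.55  4.41 -0.72] [ 0.433 -1.021  0.361] 1.0004079408716922 16.98 [[30.18454252 58.60115658]]
needleL [[14.6, 3.0], [14.6, 3.0], [14.6, 3.0]]
tipL [[14.95, 2.9], [14.85, 2.9], [14.7, 2.8], [14.6, 2.6]]
needleR [[-13.85, 3.1], [-13.85, 3.1], [-13.85, 3.1]]
tipR [[-13.75, 3.1], [-13.55, 2.9], [-13.35, 2.7], [-13.2, 2.8]]
```

View pics/w8b.png

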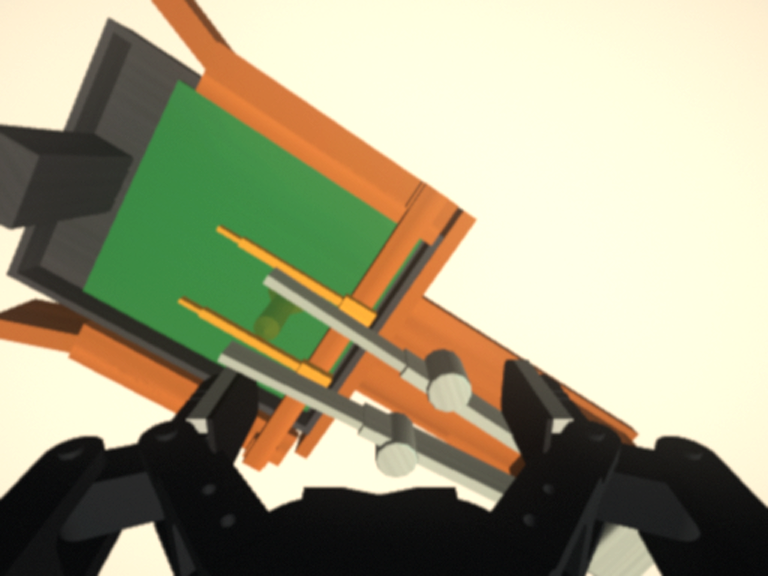

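The tips measure +15.05 and −13.85 against needles at +14.6 and −13.85, and the finial (270,320) is clear between the blades. The pane is flat, the tray is home and the contact forces are steady, so I'm handing in.

Run:
```python
from h import *
r.wait(.5);print(stf());im,P=shot("wrist","w9");m=meas(im,P);print(m["tipL"][0],m["tipR"][0]);print(r.close_job(),r.current_time())
```

```text
(array([-1.91,  5.64, -0.41]), array([ 0.428, -1.052,  0.435]))
[14.95  2.9 ] [-13.75   3.1 ]
the job is handed in; nothing more can be done
the job is handed in; nothing more can be done
```

I handed the job in with the tray home against the stop and both tips measured within about 0.5 mm of their needles, held steady by turning the fully open gripper against the blades rather than gripping them (its 20 N minimum would have over-squeezed); no verdict came back.

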